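Vent the drying box at the marked angle

TASK

The blue box dries cast stones for the model castle and now has to be aired: first take the white jar off its lid and stand it upright on the round green rubber mat, without dropping it or knocking it over. Then lift the sprung lid by its bar until the yellow line on the lid's side edge is in line with the red needle on the dial, and hold it still there: the program finishes while the fingers are still holding the lid up, since the spring would shut it. Leave the red needle as it is set, and do not disturb the model tower, the glue gun or the water bottle.

Things in the scene. Friction and masses are not known exactly. Their poses are not given: they have to be found in the camera images.
- drybox: blue drying box fixed to the bench, 200 x 200 mm in plan; the lid lies on it from 110 to 120 mm height; origin at the centre of its underside, z up. The lid's bar is at its own -x (front) side; the hinge lies along its y axis at (100, 0, 115) mm in its frame. On each side a white dial (radius 62 mm) centred on the hinge, with a red needle outside it; width over all 222 mm
- lid_edge (a point): middle of the front edge of the blue lid plate (200 x 200 x 10 mm, 0.35 kg, yellow lines along its side edges), 200 mm from the hinge axis. Its axes turn with the lid and are the box's when shut: the plate runs from the hinge along its -x, its z is normal to the plate. The lid's frame has the same axes and its origin on the hinge axis, at mid-width and mid-thickness
- lid (a joint): angle of the lid about the box's +y axis in rad, 0 shut, growing as the front edge rises, stop at 1.3; a spring (0.8 N m/rad, pre-loaded 0.48 N m when shut) and the weight pull it shut, so it takes about 4 to 7 N at the bar and falls shut when let go
- lid_bar (a point): middle of the lid's round steel grip bar: 12 mm diameter, 110 mm long, parallel to the box's y axis, at (-212, 0, 32) mm in the lid's frame: 12 mm ahead of the lid's front edge, 27 mm above the lid's top face, free space all round between its end posts. Its axes are the lid's. The bar can turn between the finger pads
- needle (a joint): angle of the red needle about the same hinge axis in rad, measured as the lid's: the lid is at the mark when lid equals this. Set differently each time, 0.45 to 0.8; stiff, stays where it is
- needle_tip (a point): end of the red needle, taken at mid-width of the box: 110 mm from the hinge axis along the needle's own -x; its axes turn with the needle and match the lid's when the lid is at the mark. A needle (100 x 4 x 6 mm) stands on either side of the box
- jar: white round jar with an orange cap and a paper label, 52 mm diameter, 85 mm high, about 0.15 to 0.31 kg, starts standing on the lid; origin at the centre of its underside, z up
- mat: round green rubber mat fixed on the bench, 100 mm diameter, 5 mm thick; origin at the centre of its underside
- tower: bystander: loose grey-white model castle tower on a plywood foot 90 x 90 mm, 136 mm high; origin under its centre
- gluegun: bystander: blue glue gun lying on its side, 160 mm long along its x, handle 110 mm to its -y, 34 mm high; origin under the barrel
- water: bystander: clear water bottle with a blue cap, 60 mm diameter, 170 mm high; origin under its centre

How it is judged:
By the outcome, as a careful person would: the job done as asked, in the order asked, and still so for the second after the job is handed in, while the arm keeps its last pose, push and grip.
It also fails if it takes over 56 s, if anything falls off the work surface, if the arm or the gripper's body presses on something with over 40 N, if the wrist force passes 120 N, or if a joint passes its speed limit or range.

ROBOT

A 6-joint arm with a two-finger parallel gripper is mounted at the origin on the work surface. World frame = base frame: x ahead of the robot, y to its left, z up, the work surface at z = 0. Lengths are in m, angles in rad, forces in N, time in s.
With the tool pointing down it reaches from about 0.3 to 0.875 m from the base axis. Payload 6.4 kg.
Tool frame: the origin (TCP) lies at the very end of the fingers, on their centre line; the grasp point (between the pads) lies 19 mm behind it; z points along the fingers, y is the line along which they close (so a half turn about z gives the same grasp; the last joint's range is limited). The gripper opens to 85 mm and grips with 20 to 120 N. Pads are 22 mm wide; open, the fingers measure 114 mm over their backs; the gripper's body (76 mm by 85 mm) begins 54 mm behind the grasp point. The pads swing forward as they close: fully open they stand 13 mm farther back than shut.
Start: joints at [-1.314, 0.181, 1.607, -0, 1.354, -0.206], TCP at [0.257, -0.515, 0.231] pointing down, gripper open.
Joint ranges: [-2.99, 2.99], [-0.89, 2.07], [0.3, 2.58], [-1.14, 4.28], [0, 2.63], [-3.12, 3.12]. Speed limits (rad/s): [2.57, 2.57, 3.01, 3.14, 3.14, 3.14].

INTERFACE

Orientations are given as a unit quaternion [w, x, y, z].
In Python, from bench import ctrl gives the robot as it stands.
- The arm moves only by the shell command python3 jog.py 'ROWS'. ROWS is a JSON list of rows, 1 to 10 of them, each of 7 numbers: dx, dy, dz in m, then a rotation vector rx, ry, rz in rad, then the opening from 0.0 (shut) to 1.0 (fully open); each row is the pose to reach, as a shift and turn from the pose commanded when the command began, along the tool's axes at that moment; what a row does not reach only later rows make up. A row lasts 1/8 s, in which the tool goes at most 0.0625 m and 0.188 rad, less where a joint would pass 70% of its speed; a pose out of reach is approached as far as the arm can. The fingers move at their own pace and stop on an object; the grip force is fixed at half the most. Time passes only in rows, so rows that do not move let the fingers close. It prints the time, the measured TCP pose, the force, the opening and the grip force at its end.
- ctrl.get_obs(): the state, without advancing time (a new reading comes with each control period).
- ctrl.camera(name): name is "scene" or "top" or "wrist"; returns the picture (420x560x3 uint8, blue, green, red); there is no depth.
- ctrl.camera_params(name): a dict with "fovy" (degrees; the focal length in pixels is half the picture's height over the tangent of half this angle, whatever the lens; pixels are square), "cx", "cy" (the principal point, pixels), "dist" ([k1, k2, p1, p2, k3] as OpenCV has them; the pictures are not rectified), "view" (4x4, takes a point from world to camera coordinates). Camera axes: x right, y up, looking along -z (the intrinsics and any distortion apply to the point x, -y, -z); pixel columns grow to the right and rows downward; lengths in m; the calibration is good to about 2 mm. A picture is of the moment at which its call begins: read the wrist's pose just before it. camera_params takes no time and is no camera call; for the wrist camera it gives the pose at the moment of the call.
- ctrl.hand_in(): hands the job in; it is judged then, once.
The state is a dict: "time_s": time; "q": joint angles; "dq": joint speeds; "joint_efforts": joint torques, N m; "eef_pos": TCP position; "eef_rot": TCP orientation; "wrist_force": force on the tool from outside, world axes, zero at the start; "torque": the same for the moment, N m; "opening": opening from 0.0 (shut) to 1.0 (fully open); "grasp_force": force on a finger pad.
Only numpy, scipy, OpenCV 4.12 (cv2) and the standard library are available. Lean on these libraries where they do the work, as an engineer would, in place of code of your own. Each camera call takes 0.05 s, during which the arm holds its last target. There are 200 camera calls.

## Working session

There is one attempt and no reset: what is moved stays moved. The work goes in short steps, Python scripts to look and compute and a shell command to move; the robot and the scene stay as the last step left them, time stands still between calls to the robot, and variables do not carry over. Pictures are saved under pics/ and viewed, at most 10 in all, crops included, and the job is handed in when it is done.

```bash
ls; mkdir -p pics
cat > h.py <<'E'
import numpy as np,cv2
from bench import ctrl
def save(n,f):
    im=ctrl.camera(n); cv2.imwrite(f,im); return im
def K(p,h=420):
    f=h/2/np.tan(np.radians(p["fovy"])/2); return np.array([[f,0,p["cx"]],[0,f,p["cy"]],[0,0,1.]])
def ray(p,uv):
    d=cv2.undistortPoints(np.array([[uv]],float),K(p),np.array(p["dist"],float))[0,0]
    V=np.array(p["view"]);R=V[:3,:3];c=-R.T@V[:3,3]
    v=R.T@np.array([d[0],-d[1],-1]);return c,v/np.linalg.norm(v)
def proj(p,X):
    V=np.array(p["view"]);x=(V[:3,:3]@np.atleast_2d(X).T).T+V[:3,3]
    x=x*[1,-1,-1];return cv2.projectPoints(x,np.zeros(3),np.zeros(3),K(p),np.array(p["dist"],float))[0][:,0]
def atz(p,uv,z):
    c,v=ray(p,uv);return c+v*(z-c[2])/v[2]
def tri(obs):
    A=0;b=0
    for p,uv in obs:
        c,v=ray(p,uv);M=np.eye(3)-np.outer(v,v);A=A+M;b=b+M@c
    return np.linalg.solve(A,b)
E
python3 - <<'E'
from h import *
for n in("scene","top","wrist"):
    im=save(n,f"pics/{n}0.png"); p=ctrl.camera_params(n); print(n,p["fovy"],p["cx"],p["cy"],p["dist"],ray(p,(280,210)))
a=cv2.imread("pics/scene0.png");b=cv2.imread("pics/top0.png")
E
```

```text
bench.py
jog.py
pics
scene 57.27214972972192 276.9585439676814 207.5380864593821 [-0.10040644  0.          0.          0.          0.        ] (array([ 1.37874657, -0.05366046,  0.62668482]), array([-0.84032977,  0.05029891, -0.53973688]))
top 51.39492138637476 281.1066112354987 211.8826161183858 [0.00990795 0.         0.         0.         0.        ] (array([0.36267667, 0.01955898, 1.09597646]), array([ 0.20182862,  0.00196302, -0.97941889]))
wrist 67.49777780106152 272.86451262113644 211.79578793609528 [0.01578815 0.         0.         0.         0.        ] (array([ 0.32878194, -0.47743892,  0.37300952]), array([-0.26998267, -0.15885024, -0.9496715 ]))
```

View pics/scene0.png

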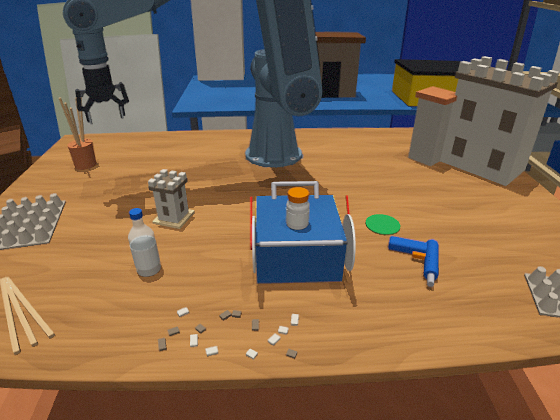

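View pics/top0.png

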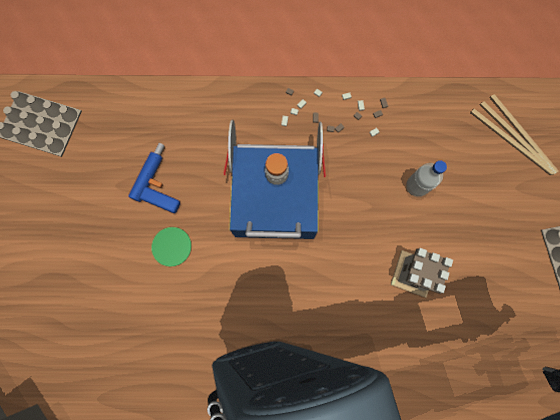

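The scene view shows the box at about (298,240), with the jar at (298,208), the mat at (382,224) and the bar at (295,184). In the top view the jar cap is at (276,162), the mat at (171,246) and the bar at (274,235). I'll enlarge both next.

Run:
```python
import cv2,numpy as np
a=cv2.imread("pics/scene0.png");b=cv2.imread("pics/top0.png")
A=cv2.resize(a[172:292,240:370],None,fx=5,fy=5,interpolation=cv2.INTER_CUBIC)
B=cv2.resize(b[115:245,220:335],None,fx=4.6,fy=4.6,interpolation=cv2.INTER_CUBIC)
cv2.imwrite("pics/cA.png",A);cv2.imwrite("pics/cB.png",B);print(A.shape,B.shape)
from h import *
for n,im in(("scene",a),("top",b)):
    h=cv2.cvtColor(im,cv2.COLOR_BGR2HSV);m=cv2.inRange(h,(50,150,60),(75,255,255))
    cs=max(cv2.findContours(m,0,1)[0],key=cv2.contourArea);p=ctrl.camera_params(n)
    P=np.array([atz(p,c[0].astype(float),0.005) for c in cs]);(c,r)=cv2.minEnclosingCircle(P[:,:2].astype(np.float32));print(n,c,r)
```

```text
(600, 650, 3) (598, 529, 3)
scene (0.49713611602783203, 0.2930455505847931) 0.04970187321305275
top (0.44622212648391724, 0.2868795096874237) 9.999999747378752e-05
```

View pics/cA.png

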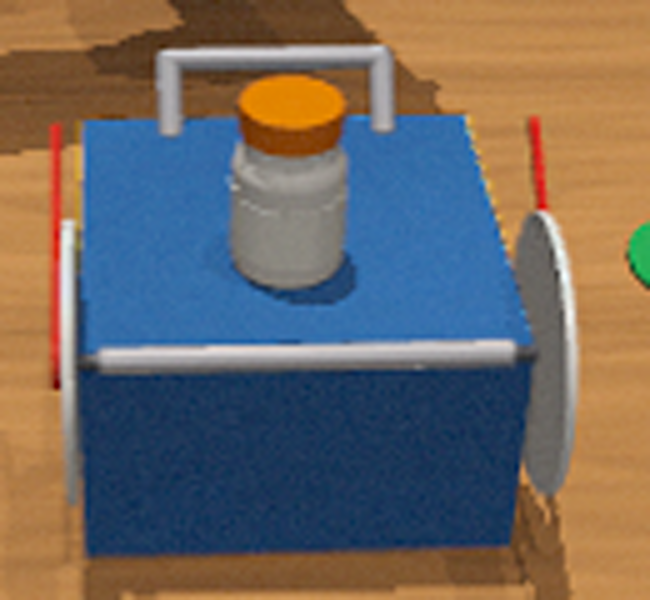

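View pics/cB.png

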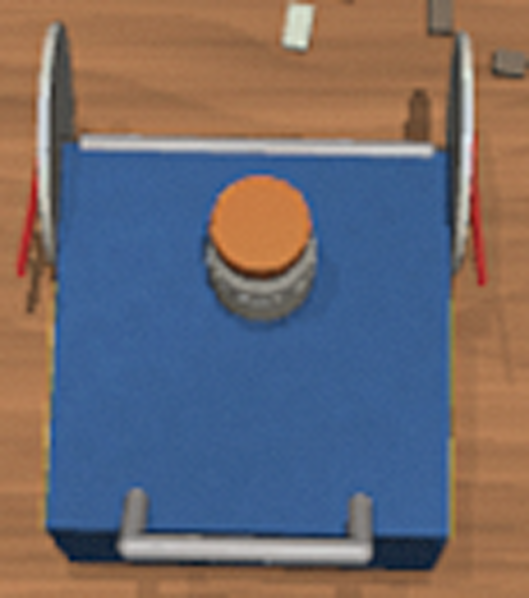

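The crops give enough corners to fit the box pose, the needle angle and the jar.

```bash
cat > fit.py <<'E'
from h import *
from scipy.optimize import least_squares
ps=ctrl.camera_params("scene");pt=ctrl.camera_params("top")
A=lambda u,v:((u+.5)/5-.5+240,(v+.5)/5-.5+172)
B=lambda u,v:((u+.5)/4.6-.5+220,(v+.5)/4.6-.5+115)
pts=[(ps,A(83,121),(-100,-100,120)),(ps,A(466,115),(-100,100,120)),(ps,A(88,556),(100,-100,0)),(ps,A(513,545),(100,100,0)),
(ps,A(161,57),(-112,-55,147)),(ps,A(388,53),(-112,55,147)),
(pt,B(47,532),(-100,100,120)),(pt,B(450,537),(-100,-100,120)),(pt,B(122,548),(-112,55,147)),(pt,B(370,553),(-112,-55,147))]
nd=[(ps,A(56,125),-1),(ps,A(536,118),1),(pt,B(22,275),1),(pt,B(483,284),-1)]
def W(q,X):
    X=np.array(X)/1000;c,s=np.cos(q[2]),np.sin(q[2]);return np.array([q[0]+c*X[0]-s*X[1],q[1]+s*X[0]+c*X[1],X[2]])
def res(q):
    r=[proj(p,W(q,X))[0]-uv for p,uv,X in pts]
    for p,uv,s in nd:
        r.append(proj(p,W(q,(100-110*np.cos(q[3]),s*q[4]*1000,115+110*np.sin(q[3]))))[0]-uv)
    return np.array(r).ravel()
E
python3 - <<'E'
from fit import *
s=least_squares(res,[.55,0,0,.6,.113],x_scale=[.1,.1,.1,.1,.01],loss="soft_l1");print(s.x.round(4));print(res(s.x).reshape(-1,2).round(1).tolist())
cap=tri([(ps,A(292,99)),(pt,B(261,223))]);print("cap",cap, "grasp at z=.165 jar scene bottom",atz(ps,A(288,275),.12))
L=tri([(ps,A(161,57)),(pt,B(370,553))]);R=tri([(ps,A(388,53)),(pt,B(122,548))]);print("bar",L,R)
for a,b in((nd[0],nd[3]),(nd[1],nd[2])):print("needle",tri([a[:2],b[:2]]))
im=cv2.imread("pics/top0.png").astype(int)
m=((im[...,1]>im[...,2]+40)&(im[...,1]>im[...,0]+20)).astype(np.uint8)
cs=max(cv2.findContours(m,0,1)[0],key=cv2.contourArea)
P=np.array([atz(pt,c[0].astype(float),0.005) for c in cs]);print("mat",cv2.minEnclosingCircle(P[:,:2].astype(np.float32)))
print("others: bottle",atz(pt,(440,167),.17),"tower",atz(pt,(430,268),.136),"gun",atz(pt,(133,197),.02),atz(pt,(160,147),.02),atz(pt,(178,208),.02))
o=ctrl.get_obs();print(o["eef_pos"],o["eef_rot"])
E
```

```text
[ 0.616   0.0346 -0.0119  0.6457  0.1094]
[[0.0, -0.8], [-0.2, -1.0], [-0.2, -0.1], [-0.3, -0.2], [1.5, 0.4], [-1.7, 0.5], [-0.5, -0.4], [0.3, 0.1], [2.1, -0.0], [-1.8, -0.2], [0.1, 0.2], [-0.2, -0.1], [-0.5, 0.0], [-0.1, -0.1]]
cap [0.64828789 0.02961962 0.20490709] grasp at z=.165 jar scene bottom [0.66200287 0.02890519 0.12      ]
bar [ 0.50273797 -0.02291173  0.14784426] [0.50437624 0.09533938 0.14813235]
needle [ 0.62637492 -0.07512878  0.18158313]
needle [0.62969117 0.14362935 0.18110675]
mat ((0.4933449625968933, 0.29460474848747253), 0.04919137433171272)
others: bottle [ 0.65265148 -0.33135508  0.17      ] tower [ 0.43309302 -0.30721408  0.136     ] gun [0.61564021 0.39354733 0.02      ] [0.7489906  0.33343595 0.02      ] [0.58794298 0.27849803 0.02      ]
[ 0.25662756 -0.51410878  0.2306041 ] [-6.62737632e-04  9.73341782e-01  2.29358531e-01 -1.42816521e-05]
```
Bar outer length incl. posts is 118; fine (bar includes ends ~). Good. Needle 0.646. Precision needed? Probably ~0.03-0.05 rad. Will refine visually: yellow line vs needle at the end.

Checks hold: cap z is 0.205 (expected 0.205), bar z 0.148 (0.147), mat radius 49–50 mm, and the needle is at about 0.646 rad.

Create go.py:
```python
import sys
from h import *
from scipy.spatial.transform import Rotation as R
# args: x y z yaw-of-tool-y (tool down) -> shift and turn in tool axes
x,y,z,w=map(float,sys.argv[1:5]);o=ctrl.get_obs();q=o["eef_rot"];R0=R.from_quat([q[1],q[2],q[3],q[0]])
ty=np.array([np.cos(w),np.sin(w),0]);tz=np.array([0,0,-1.]);R1=R.from_matrix(np.c_[np.cross(ty,tz),ty,tz])
print((R0.inv().apply(np.array([x,y,z])-o["eef_pos"])).round(4),(R0.inv()*R1).as_rotvec().round(4),o["time_s"])
```

```bash
python3 go.py .62 .0 .32 -.012
```

```text
[ 0.5547 -0.2979 -0.0889] [-1.000e-03 -1.000e-03 -1.096e+00] 0.15
```

```bash
python3 jog.py '[[0.02,-0.01,-0.05,0,0,-0.1,1],[0.555,-0.298,-0.089,0,0,-1.096,1],[0.555,-0.298,-0.089,0,0,-1.096,1],[0.555,-0.298,-0.089,0,0,-1.096,1],[0.555,-0.298,-0.089,0,0,-1.096,1],[0.555,-0.298,-0.089,0,0,-1.096,1],[0.555,-0.298,-0.089,0,0,-1.096,1],[0.555,-0.298,-0.089,0,0,-1.096,1],[0.555,-0.298,-0.089,0,0,-1.096,1],[0.555,-0.298,-0.089,0,0,-1.096,1]]'; python3 go.py .6485 .0295 .25 -.012
```

```text
time_s: 1.4
eef_pos: [0.5945, -0.036, 0.3173]
eef_rot: [-0.0, 0.711, 0.703, -0.0]
wrist_force: [0.5, -0.8, 0.0]
opening: 0.995
grasp_force: 0.0
[0.0661 0.0533 0.0672] [-0.0001  0.0001  0.0001] 1.4
```

```bash
python3 jog.py '[[0.066,0.053,0.067,0,0,0,1],[0.066,0.053,0.067,0,0,0,1],[0.066,0.053,0.067,0,0,0,1],[0.066,0.053,0.067,0,0,0,1]]'
python3 - <<'E'
from h import *
save("wrist","pics/w1.png");p=ctrl.camera_params("wrist");print(proj(p,[[.6485,.0295,.205],[.6485,.0295,.12],[.504,.036,.147]]),ctrl.get_obs()["eef_pos"])
E
python3 go.py .6485 .0295 .143 -.012
```

```text
time_s: 1.9
eef_pos: [0.6473, 0.027, 0.2507]
eef_rot: [0.0, 0.711, 0.703, -0.0]
wrist_force: [0.2, -0.5, -0.7]
opening: 1.001
grasp_force: 0.0
[[275.76939569 234.58572917]
 [274.87035861 198.25927691]
 [ 97.91575334 201.93903863]] [0.64758808 0.02651742 0.25157807]
[0.0031 0.0007 0.1086] [ 0.0014  0.0006 -0.0007] 1.95
```

View pics/w1.png

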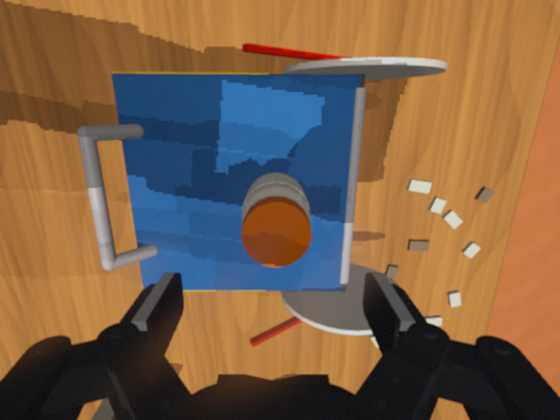

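The cap centre is at (276,233) against a predicted (276,235), and the bar at (98,200) against (98,202), so the positions agree. I'll descend onto the jar.

```bash
python3 jog.py '[[0.003,0.001,0.04,0,0,0,1],[0.003,0.001,0.08,0,0,0,1],[0.003,0.001,0.107,0,0,0,1],[0.003,0.001,0.107,0,0,0,1]]'; python3 jog.py '[[0,0,0,0,0,0,0],[0,0,0,0,0,0,0],[0,0,0,0,0,0,0],[0,0,0,0,0,0,0],[0,0,0,0,0,0,0],[0,0,0,0,0,0,0]]'
```

```text
time_s: 2.45
eef_pos: [0.6471, 0.0293, 0.1424]
eef_rot: [-0.001, 0.712, 0.702, -0.001]
wrist_force: [-0.0, 0.0, 1.2]
opening: 1.0
grasp_force: 0.0
time_s: 3.2
eef_pos: [0.6497, 0.0299, 0.1464]
eef_rot: [0.002, 0.711, 0.703, 0.001]
wrist_force: [-2.9, -1.0, 6.8]
opening: 0.586
grasp_force: 61.7
```

```bash
python3 jog.py '[[0,0,-0.02,0,0,0,0],[0,0,-0.05,0,0,0,0],[0,0,-0.09,0,0,0,0],[0,0,-0.12,0,0,0,0],[0,0,-0.12,0,0,0,0],[0,0,-0.12,0,0,0,0]]'; python3 go.py .495 .2935 .26 -.012
```

```text
time_s: 3.95
eef_pos: [0.6479, 0.0306, 0.2624]
eef_rot: [-0.001, 0.711, 0.703, -0.0]
wrist_force: [-0.6, 0.1, -1.7]
opening: 0.588
grasp_force: 62.8
[ 0.2611 -0.156   0.0027] [-0.0012 -0.0002  0.    ] 3.95
```

```bash
python3 jog.py '[[0.02,-0.012,0,0,0,0,0],[0.055,-0.033,0,0,0,0,0],[0.095,-0.057,0,0,0,0,0],[0.135,-0.081,0,0,0,0,0],[0.175,-0.105,0,0,0,0,0],[0.215,-0.129,0,0,0,0,0],[0.245,-0.147,0,0,0,0,0],[0.261,-0.156,0,0,0,0,0],[0.261,-0.156,0,0,0,0,0],[0.261,-0.156,0,0,0,0,0]]'; python3 go.py .495 .2935 .08 -.012
```

```text
time_s: 5.2
eef_pos: [0.4959, 0.2926, 0.2629]
eef_rot: [0.0, 0.712, 0.703, -0.0]
wrist_force: [0.1, 0.3, -1.8]
opening: 0.585
grasp_force: 62.8
[ 0.001  -0.0009  0.1829] [-0.0004  0.0006 -0.0006] 5.2
```

```bash
python3 jog.py '[[0,0,0.03,0,0,0,0],[0,0,0.07,0,0,0,0],[0,0,0.11,0,0,0,0],[0,0,0.15,0,0,0,0],[0,0,0.175,0,0,0,0],[0,0,0.183,0,0,0,0],[0,0,0.183,0,0,0,0],[0,0,0.183,0,0,0,0]]'
python3 - <<'E'
from h import *
a=save("scene","pics/s2.png");A=cv2.resize(a[140:260,320:460],None,fx=5,fy=5,interpolation=cv2.INTER_CUBIC);cv2.imwrite("pics/s2c.png",A)
o=ctrl.get_obs();e=o["eef_pos"];print(e,o["wrist_force"]);p=ctrl.camera_params("scene")
for dz in(-.0264,.0586):
  q=proj(p,e+[0.026,0,dz])[0];print(q,(q-[320,140])*5)
E
```

```text
time_s: 6.2
eef_pos: [0.4969, 0.2934, 0.0818]
eef_rot: [0.001, 0.712, 0.703, 0.001]
wrist_force: [-0.5, 1.1, -1.7]
opening: 0.588
grasp_force: 62.8
[0.49684214 0.29352056 0.08185327] [-0.19486571  0.91946712 -2.32911992]
[388.00195424 213.80753425] [340.00977122 369.03767125]
[392.97329706 186.64176644] [364.86648529 233.2088322 ]
```

View pics/s2c.png

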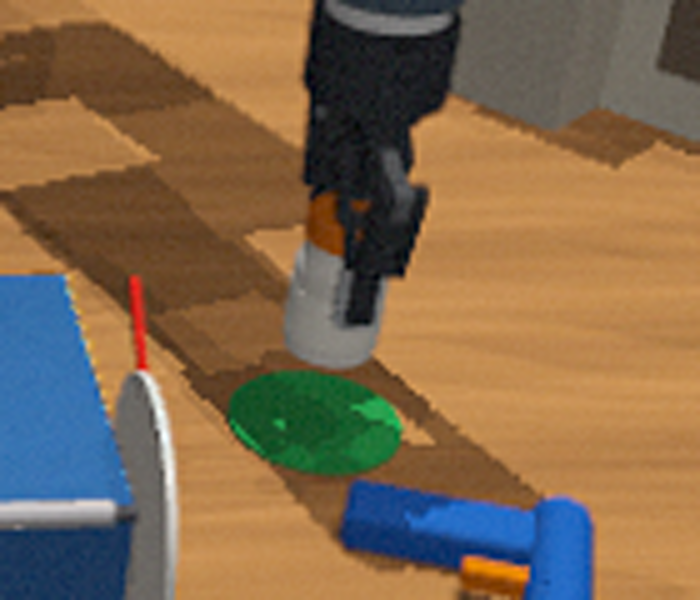

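The jar hangs upright, with its bottom at about crop (330,368) against a predicted (340,369). It is about 50 mm above the mat and centred over it.

```bash
python3 jog.py '[[0,0,0.02,0,0,0,0],[0,0,0.04,0,0,0,0],[0,0,0.047,0,0,0,0],[0,0,0.047,0,0,0,0],[0,0,0.047,0,0,0,0]]'; python3 jog.py '[[0,0,0.003,0,0,0,0],[0,0,0.004,0,0,0,0],[0,0,0.004,0,0,0,0]]'
```

```text
time_s: 6.88
eef_pos: [0.4954, 0.2933, 0.0328]
eef_rot: [-0.0, 0.711, 0.703, -0.0]
wrist_force: [0.4, -0.2, -1.6]
opening: 0.587
grasp_force: 62.9
time_s: 7.25
eef_pos: [0.4959, 0.2935, 0.0315]
eef_rot: [0.0, 0.711, 0.703, 0.0]
wrist_force: [-7.6, -3.7, 17.1]
opening: 0.587
grasp_force: 64.8
```

```bash
python3 jog.py '[[0,0,-0.002,0,0,0,0],[0,0,-0.002,0,0,0,0]]'; python3 jog.py '[[0,0,0,0,0,0,0.64],[0,0,0,0,0,0,0.7],[0,0,0,0,0,0,0.8],[0,0,0,0,0,0,0.9],[0,0,0,0,0,0,0.9]]'; python3 jog.py '[[0,0,-0.02,0,0,0,0.9],[0,0,-0.06,0,0,0,0.9],[0,0,-0.11,0,0,0,0.9],[0,0,-0.17,0,0,0,0.9],[0,0,-0.21,0,0,0,0.9],[0,0,-0.21,0,0,0,0.9]]'; python3 go.py .504 .0362 .23 -.012
python3 - <<'E'
from h import *
a=save("scene","pics/s3.png");A=cv2.resize(a[140:260,320:460],None,fx=3,fy=3);b=save("top","pics/t3.png");B=cv2.resize(b[180:300,120:260],None,fx=3,fy=3)
cv2.imwrite("pics/c3.png",np.vstack([A,B])[:,:])
cv2.imwrite("pics/c3.png",cv2.resize(np.hstack([A,B]),(800,343)))
E
```

```text
time_s: 7.5
eef_pos: [0.4959, 0.2935, 0.0316]
eef_rot: [0.0, 0.711, 0.703, 0.0]
wrist_force: [-0.8, 0.1, 2.9]
opening: 0.586
grasp_force: 63.4
time_s: 8.12
eef_pos: [0.4956, 0.2933, 0.0313]
eef_rot: [-0.0, 0.711, 0.703, -0.0]
wrist_force: [-0.0, -0.8, 0.1]
opening: 0.9
grasp_force: 0.0
time_s: 8.88
eef_pos: [0.498, 0.2942, 0.2477]
eef_rot: [0.002, 0.711, 0.703, 0.005]
wrist_force: [-0.3, -0.7, -1.1]
opening: 0.902
grasp_force: 0.0
[-0.258   0.0089  0.0169] [ 0.0096 -0.0034  0.0002] 8.875
```

View pics/c3.png

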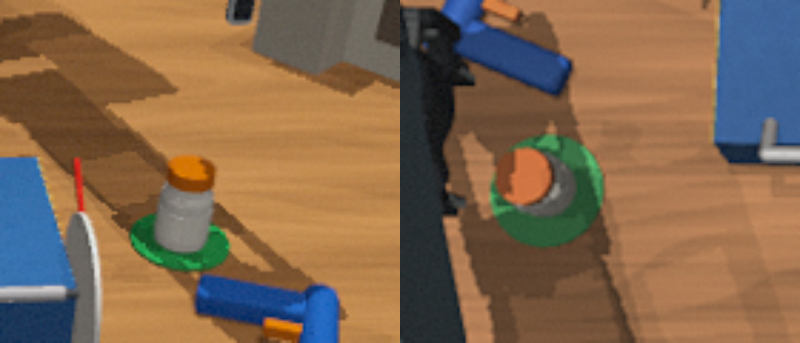

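The jar stands upright on the mat, seen in the scene crop at (187,205) and the top crop at (535,180). Next I move over the bar.

```bash
python3 jog.py '[[-0.03,0.001,0,0,0,0,0.6],[-0.08,0.003,0.01,0,0,0,0.6],[-0.13,0.005,0.01,0,0,0,0.6],[-0.18,0.007,0.015,0,0,0,0.6],[-0.23,0.008,0.015,0,0,0,0.6],[-0.258,0.009,0.017,0,0,0,0.6],[-0.258,0.009,0.017,0,0,0,0.6],[-0.258,0.009,0.017,0,0,0,0.6]]';python3 go.py .504 .0362 .131 -.012
```

```text
time_s: 9.98
eef_pos: [0.5009, 0.0358, 0.2235]
eef_rot: [-0.001, 0.711, 0.703, -0.0]
wrist_force: [-0.3, -0.6, 0.3]
opening: 0.599
grasp_force: 0.0
[0.0003 0.0033 0.0925] [-0.0019 -0.0007 -0.0001] 9.975
```

```bash
python3 jog.py '[[0,0.003,0.03,0,0,0,0.6],[0,0.003,0.07,0,0,0,0.6],[0,0.003,0.092,0,0,0,0.6],[0,0.003,0.092,0,0,0,0.6],[0,0.003,0.092,0,0,0,0.6]]'; python3 jog.py '[[0,0,0,0,0,0,0],[0,0,0,0,0,0,0],[0,0,0,0,0,0,0],[0,0,0,0,0,0,0],[0,0,0,0,0,0,0],[0,0,0,0,0,0,0],[0,0,0,0,0,0,0]]'
```

```text
time_s: 10.6
eef_pos: [0.5051, 0.0359, 0.1332]
eef_rot: [0.0, 0.711, 0.703, 0.0]
wrist_force: [1.1, 0.1, 1.2]
opening: 0.601
grasp_force: 0.0
time_s: 11.48
eef_pos: [0.5051, 0.0352, 0.1329]
eef_rot: [0.001, 0.711, 0.703, 0.0]
wrist_force: [0.9, 1.0, 5.0]
opening: 0.111
grasp_force: 58.8
```

```bash
python3 jog.py '[[0,0.002,-0.010,0,0,0,0],[0,0.004,-0.021,0,0,0,0],[0,0.0106,-0.0415,0,0,0,0],[0,0.0189,-0.0612,0,0,0,0],[0,0.0292,-0.080,0,0,0,0],[0,0.0413,-0.0977,0,0,0,0],[0,0.0551,-0.1141,0,0,0,0],[0,0.062,-0.1212,0,0,0,0],[0,0.062,-0.1212,0,0,0,0],[0,0.062,-0.1212,0,0,0,0]]'
python3 - <<'E'
from h import *
import time
a=save("scene","pics/s4.png");b=save("top","pics/t4.png");save("wrist","pics/w4.png")
A=cv2.resize(a[110:290,225:375],None,fx=2.7,fy=2.7*1,interpolation=cv2.INTER_CUBIC)
B=cv2.resize(b[110:260,215:340],None,fx=3.1,fy=3.1,interpolation=cv2.INTER_CUBIC)
H=486;C=np.hstack([cv2.resize(A,(400,480)),cv2.resize(B,(400,480))]);cv2.imwrite("pics/c4.png",C);o=ctrl.get_obs();print(o["eef_pos"],o["wrist_force"],o["opening"])
E
```

```text
time_s: 12.72
eef_pos: [0.561, 0.0343, 0.2517]
eef_rot: [-0.005, 0.711, 0.703, -0.005]
wrist_force: [-19.0, -1.1, 8.1]
opening: 0.113
grasp_force: 59.2
[0.5609872  0.03432416 0.25163753] [-18.94101023  -1.16955927   7.3868785 ] 0.11240304774929498
```

View pics/c4.png

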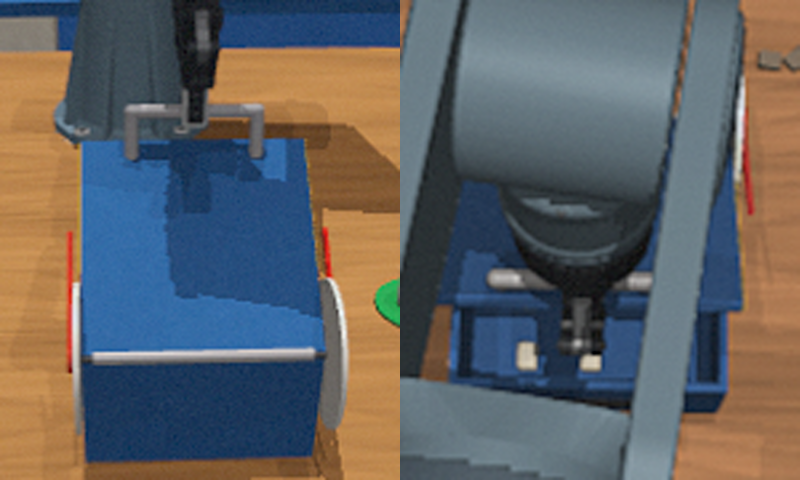

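The lid is up. In the crop its front corners are at about (81,140) and (305,138), and the bar runs from (125,110) to (263,108). I'll zoom in on the corners and needle tips to measure the angle.

Run:
```python
import cv2,numpy as np
a=cv2.imread("pics/s4.png")
f=lambda x:cv2.resize(a[142:202,x:x+40],None,fx=10,fy=10,interpolation=cv2.INTER_CUBIC)
cv2.imwrite("pics/c5.png",np.hstack([f(245),f(315)]))
```

```text
(no output)
```

View pics/c5.png

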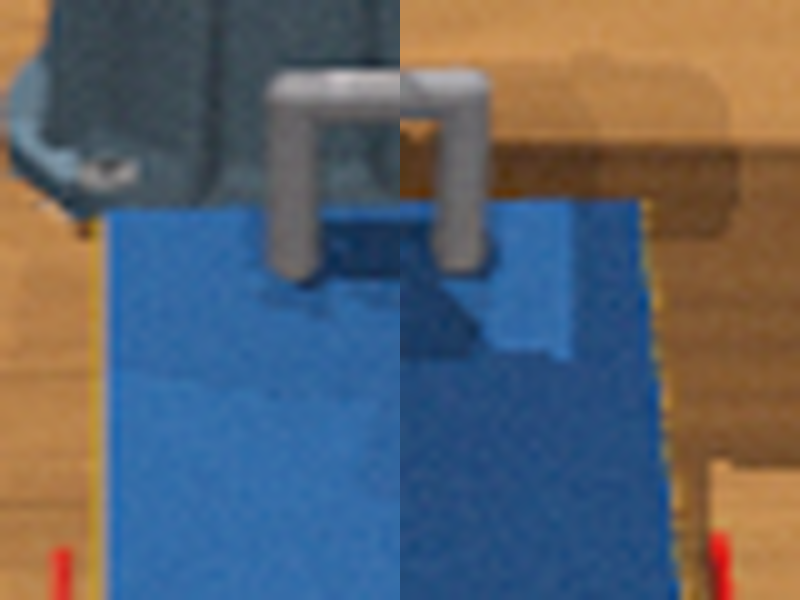

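```bash
cat > ang.py <<'E'
from fit import *
q=least_squares(res,[.55,0,0,.6,.113],x_scale=[.1,.1,.1,.1,.01],loss="soft_l1").x
def L(t,X):
    c,s=np.cos(t),np.sin(t);return W(q,(100+X[0]*c+X[2]*s,X[1],115-X[0]*s+X[2]*c))
def ang(p,uv,X):
    f=lambda t:(proj(p,L(t[0],X))[0]-uv);s=least_squares(f,[.6]);return s.x[0].round(4),s.fun.round(1)
E
python3 - <<'E'
from ang import *
l=lambda u,v,x0=245:((u+.5)/10-.5+x0,(v+.5)/10-.5+142)
r=lambda u,v:l(u-400,v,315)
for n,uv,X in(("cornerL",l(106,202),(-200,-100,5)),("cornerR",r(640,199),(-200,100,5)),("barL",l(268,90),(-212,-57,32)),("barR",r(489,86),(-212,57,32)),("ndlL",l(62,550),(-110,-q[4]*1e3,0)),("ndlR",r(720,534),(-110,q[4]*1e3,0))):print(n,ang(ps,uv,X))
# shut-lid check from first pictures
print("shut",ang(ps,A(83,121),(-200,-100,5)),ang(ps,A(466,115),(-200,100,5)),ang(ps,A(161,57),(-212,-57,32)),ang(ps,A(388,53),(-212,57,32)))
tB=lambda u,v:((u-400+.5)/3.2-.5+215,(v+.5)/3.2-.5+110)
print("top corner",ang(pt,tB(741,309),(-200,-100,5)),"needle scene0/top0",[ang(p,uv,(-110,s*q[4]*1e3,0)) for p,uv,s in nd])
E
```

```text
cornerL (np.float64(0.6112), array([-0.4,  0. ]))
cornerR (np.float64(0.5899), array([0., 0.]))
barL (np.float64(0.6265), array([1.7, 0.1]))
barR (np.float64(0.6347), array([-1.1, -0.4]))
ndlL (np.float64(0.6628), array([ 0.1, -0. ]))
ndlR (np.float64(0.6539), array([0.1, 0. ]))
shut (np.float64(-0.0122), array([ 0., -0.])) (np.float64(-0.0142), array([-0.3, -0. ])) (np.float64(0.0057), array([ 0.8, -0. ])) (np.float64(0.0081), array([-0.8, -0.1]))
top corner (np.float64(0.5754), array([1. , 0.1])) needle scene0/top0 [(np.float64(0.6597), array([ 0.1, -0. ])), (np.float64(0.6485), array([-0.2, -0.1])), (np.float64(0.6455), array([-0.5,  0. ])), (np.float64(0.6425), array([-0.1, -0. ]))]
```

The scene view is weakly sensitive to the angle. The wrist pictures are nearer, so I'll locate the needles in them by colour.

```bash
cat > wr.py <<'E'
from ang import *
from scipy.spatial.transform import Rotation as R
def blobs(im):
    h=cv2.cvtColor(im,cv2.COLOR_BGR2HSV)
    red=cv2.inRange(h,(0,190,60),(4,255,255))|cv2.inRange(h,(174,190,60),(180,255,255));yel=cv2.inRange(h,(20,150,90),(32,255,255))
    for n,m in(("red",red),("yel",yel)):
        k,_,st,_=cv2.connectedComponentsWithStats(m)
        for i in range(1,k):
            if st[i,4]>25: print(n,st[i].tolist())
        if n=="red": rm=m
    return rm
def T(o):
    q_=o["eef_rot"];M=np.eye(4);M[:3,:3]=R.from_quat([q_[1],q_[2],q_[3],q_[0]]).as_matrix();M[:3,3]=o["eef_pos"];return M
def quad(t,s,w=0):  # needle corners at the tip
    return [L(t,(-110,s*q[4]*1e3+a*2,b)) for a in(-1,1) for b in(-3,3)]
E
python3 - <<'E'
from wr import *
o=ctrl.get_obs();p4=ctrl.camera_params("wrist");E=np.array(p4["view"])@T(o)
o1=dict(eef_pos=np.array([.6474,.0268,.2512]),eef_rot=[0,.711,.703,0]);p1=dict(p4);p1["view"]=E@np.linalg.inv(T(o1))
print("chk",proj(p1,[[.6485,.0295,.205]]))
for f,p in(("w1",p1),("w4",p4)):
    print(f);m=blobs(cv2.imread(f"pics/{f}.png"))
    for t in(.60,.65,.70):
        for s in(-1,1):print(t,s,proj(p,quad(t,s)).round(1).tolist())
    for s in(-1,1):print("lid edge .617",s,proj(p,[L(.617,(-x,s*100,0)) for x in(200,110,50)]).round().tolist())
E
```

```text
chk [[276.20404103 235.24355387]]
w1
red [243, 45, 98, 15, 516]
red [272, 320, 28, 15, 65]
yel [112, 71, 157, 3, 292]
yel [184, 291, 27, 1, 27]
0.6 -1 [[245.8, 337.8], [249.3, 342.0], [245.6, 333.9], [249.2, 338.0]]
0.6 1 [[236.3, 50.4], [241.0, 49.1], [236.1, 43.2], [240.8, 41.6]]
0.65 -1 [[249.0, 341.7], [253.0, 345.8], [248.9, 337.7], [252.9, 341.8]]
0.65 1 [[240.6, 49.2], [245.9, 47.8], [240.3, 41.8], [245.7, 40.2]]
0.7 -1 [[252.7, 345.5], [257.1, 349.6], [252.6, 341.5], [257.1, 345.5]]
0.7 1 [[245.4, 47.9], [251.4, 46.5], [245.2, 40.3], [251.2, 38.8]]
lid edge .617 -1 [[132.0, 383.0], [248.0, 330.0], [304.0, 305.0]]
lid edge .617 1 [[70.0, 47.0], [241.0, 63.0], [313.0, 69.0]]
w4
red [386, 56, 87, 13, 435]
yel [256, 62, 159, 15, 381]
0.6 -1 [[348.9, 344.6], [354.3, 348.9], [349.3, 340.7], [354.7, 345.0]]
0.6 1 [[375.8, 61.5], [383.8, 60.4], [376.5, 54.4], [384.6, 53.1]]
0.65 -1 [[353.8, 348.6], [359.6, 352.9], [354.2, 344.7], [360.0, 348.9]]
0.65 1 [[383.1, 60.5], [391.7, 59.4], [383.9, 53.2], [392.6, 51.9]]
0.7 -1 [[359.1, 352.5], [365.3, 356.9], [359.5, 348.6], [365.8, 352.8]]
0.7 1 [[391.0, 59.4], [400.3, 58.3], [391.8, 52.0], [401.2, 50.7]]
lid edge .617 -1 [[263.0, 390.0], [354.0, 337.0], [399.0, 312.0]]
lid edge .617 1 [[259.0, 64.0], [381.0, 74.0], [434.0, 78.0]]
```

View pics/w4.png

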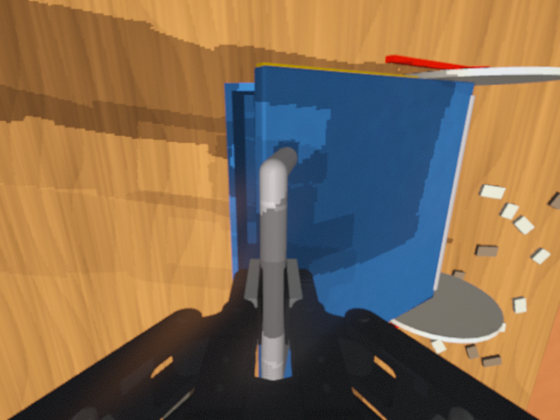

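Run:
```python
from wr import *
o=ctrl.get_obs();p4=ctrl.camera_params("wrist");E=np.array(p4["view"])@T(o)
o1=dict(eef_pos=np.array([.6474,.0268,.2512]),eef_rot=[0,.711,.703,0]);p1=dict(p4);p1["view"]=E@np.linalg.inv(T(o1))
print("w1 lid shut corners, y+",proj(p1,[L(0,(-200,100,b)) for b in(-5,5)]).round(1).tolist(),"y-",proj(p1,[L(0,(-200,-100,b)) for b in(-5,5)]).round(1).tolist(),"bar",proj(p1,[L(0,(-212,0,32))]))
for t in(.58,.62,.66):print(t,"w4 corner",proj(p4,[L(t,(-200,100,b)) for b in(-5,0,5)]).round(1).tolist(),"bar y=45,20",proj(p4,[L(t,(-212,b,32)) for b in(45,20)]).round(1).tolist())
i1=cv2.imread("pics/w1.png").astype(int);i4=cv2.imread("pics/w4.png").astype(int)
rd=lambda a:a[...,2]-np.maximum(a[...,1],a[...,0])
print("w1 tip R-G rows42-52 cols 238-252");print(rd(i1)[42:53,238:253])
print("w4 tip rows 52-66 cols 380-396");print(rd(i4)[52:66,380:397])
print("w4 corner R,G,B-ish B-R rows 58-74 cols 250-266");print((i4[...,0]-i4[...,2])[58:76,250:268])
print("w1 corner B-R rows 68-78 cols 106-122");print((i1[...,0]-i1[...,2])[68:79,106:124])
```

```text
w1 lid shut corners, y+ [[114.7, 73.0], [108.7, 71.7]] y- [[146.1, 284.9], [142.2, 290.3]] bar [[ 98.26728796 202.1958877 ]]
0.58 w4 corner [[246.0, 66.2], [250.8, 65.2], [255.8, 64.1]] bar y=45,20 [[264.3, 191.4], [264.7, 242.7]]
0.62 w4 corner [[253.7, 64.6], [259.2, 63.5], [265.1, 62.3]] bar y=45,20 [[277.3, 195.3], [277.1, 248.5]]
0.66 w4 corner [[262.6, 62.8], [269.0, 61.7], [275.7, 60.4]] bar y=45,20 [[292.2, 199.3], [291.0, 254.5]]
w1 tip R-G rows42-52 cols 238-252
[[ 57  57  58  57  58  59  60  60  69  70  69  70  68  62  58]
 [ 58  57  57  58  61  65  67  70  83  91  90  88  86  77  72]
 [ 58  58  58  59  69  80  88  93 105 118 120 117 114 108 105]
 [ 58  57  57  60  72  97 113 117 120 132 138 141 145 136 137]
 [ 59  59  58  59  73 103 128 127 127 133 132 139 141 144 142]
 [ 59  58  58  58  73 104 123 125 122 127 135 142 137 136 139]
 [ 57  56  54  58  76 108 125 121 123 135 137 139 136 141 139]
 [ 49  48  49  54  76 113 122 122 123 129 135 138 134 142 140]
 [ 44  47  47  50  76 103 113 110 108 113 118 123 125 127 129]
 [ 47  46  46  49  64  76  77  75  71  71  73  78  80  8
[... 3239 characters left out ...]
1 -116 -118
  -118 -116 -116 -119]
 [ -97  -98  -97  -97  -97  -99 -113 -111 -108 -108 -108 -105 -103  -99
  -101 -103 -101 -101]
 [ -99  -98  -98  -98  -94  -78  -61  -36  -24  -23  -23  -23  -25  -26
   -26  -25  -27  -30]
 [ -93  -98  -99  -98  -91  -52   -1   36   51   50   48   47   45   45
    44   47   45   42]
 [ -91  -95  -98  -98  -89  -41   26   71   83   81   81   80   77   80
    80   78   76   77]
 [ -90  -94  -97  -99  -90  -44   24   74   83   82   84   83   79   82
    82   81   83   79]
 [ -90  -93 -100 -100  -93  -57   13   68   86   80   84   82   82   86
    83   85   85   81]
 [ -93  -93  -98 -100  -94  -63    3   64   83   80   81   83   85   82
    81   81   82   83]]
```

In the same wrist picture the needle reads about 0.659 and the lid about 0.621, so the lid is roughly 0.035–0.04 rad low. I'll raise it and measure again the same way.

```bash
python3 jog.py '[[0,0.002,-0.003,0,0,0,0],[0,0.004,-0.007,0,0,0,0],[0,0.004,-0.007,0,0,0,0],[0,0.004,-0.007,0,0,0,0],[0,0.004,-0.007,0,0,0,0]]'
cat > m.py <<'E'
from wr import *
import sys
f=f"pics/w_{sys.argv[1]}.png";p=ctrl.camera_params("wrist");im=save("wrist",f).astype(int);print(ctrl.get_obs()["eef_pos"])
def edge(prof,x0):  # first half-level crossing, subpixel
    lo,hi=np.median(prof[:6]),np.max(np.sort(prof)[-6:-2]);t=(lo+hi)/2;i=np.argmax(prof>t);return x0+i-1+(t-prof[i-1])/(prof[i]-prof[i-1])
n0=proj(p,L(.65,(-110,q[4]*1e3,-3)))[0];l0=proj(p,L(.65,(-200,100,-5)))[0]
r=int(round(n0[1]))+1;x=int(n0[0])-14;en=edge((im[...,2]-np.maximum(im[...,1],im[...,0]))[r-1:r+2,x:x+28].mean(0),x)
r=int(round(l0[1]))+9;x=int(l0[0])-20;el=edge((im[...,0]-im[...,2])[r-2:r+3,x:x+36].mean(0),x)
for n,e,X in(("needle",en,(-110,q[4]*1e3,-3)),("lid",el,(-200,100,-5))):
    print(n,round(e,2),least_squares(lambda t:proj(p,L(t[0],X))[0][0]-e,[.6]).x.round(4))
E
python3 m.py a
```

```text
time_s: 13.5
eef_pos: [0.567, 0.0342, 0.2582]
eef_rot: [-0.003, 0.711, 0.703, -0.004]
wrist_force: [-8.7, -0.8, -0.3]
opening: 0.114
grasp_force: 58.8
[0.56695749 0.03420558 0.25825797]
needle 371.46 [0.6612]
lid 250.76 [0.6608]
```

The wrist view now gives lid 0.661 and needle 0.661. I'll make a weak cross-check in the scene view, and check that everything is holding still.

```bash
python3 jog.py '[[0,0,0,0,0,0,0],[0,0,0,0,0,0,0],[0,0,0,0,0,0,0]]'; python3 m.py b
python3 - <<'E'
from ang import *
im=save("scene","pics/s6.png").astype(int)
def edge(prof,x0):
    lo,hi=np.median(prof[:5]),np.median(prof[-5:]);t=(lo+hi)/2;i=np.argmax(prof>t);return x0+i-1+(t-prof[i-1])/(prof[i]-prof[i-1])
def chk(n,chan,X,w):
    c=proj(ps,L(.65,X))[0];u=int(round(c[0]));v=int(c[1])-8
    e=edge(chan[v:v+17,u-w:u+w+1].max(1) if w else chan[v:v+17,u],v)
    print(n,round(e,2),least_squares(lambda t:proj(ps,L(t[0],X))[0][1]-e,[.6]).x.round(3))
for s in(-1,1):
    chk("lid",im[...,0]-im[...,2],(-200,s*85,5),0);chk("ndl",im[...,2]-np.maximum(im[...,1],im[...,0]),(-110,s*q[4]*1e3,3),1)
def jar(f):
    h=cv2.cvtColor(cv2.imread(f),cv2.COLOR_BGR2HSV);m=cv2.inRange(h[:,370:400],(5,200,120),(18,255,255))[170:230];k,_,st,c=cv2.connectedComponentsWithStats(m);i=1+np.argmax(st[1:,4]);return c[i]+[370,170],st[i,4]
print("jar",jar("pics/s3.png"),jar("pics/s6.png"))
E
```

```text
time_s: 13.92
eef_pos: [0.567, 0.0342, 0.2583]
eef_rot: [-0.003, 0.711, 0.703, -0.004]
wrist_force: [-9.1, -1.2, 0.0]
opening: 0.112
grasp_force: 58.8
[0.56696101 0.0342126  0.25826681]
needle 371.46 [0.6613]
lid 250.77 [0.6609]
lid 160.7 [0.636]
ndl 196.29 [0.648]
lid 159.6 [0.639]
ndl 195.01 [0.624]
jar (array([386.94968553, 200.1572327 ]), np.int32(159)) (array([387.08641975, 200.11728395]), np.int32(162))
```

```bash
python3 -c "
from bench import ctrl
print(ctrl.hand_in())"
```

```text
the job is handed in; nothing more can be done
None
```

The jar stands upright on the green mat. The lid is held still by its bar at about 0.65–0.66 rad, in line with the needle to about 0.015 rad in the wrist and scene views. The job was handed in at about 14 s; no verdict was returned.

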